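# Change over the tube in the clip mixer

## Task

The red-capped tube has finished mixing: roll it sideways out of its clips over the sprung steel jaws, without forcing it straight out against the rigid black lips, and lay it in the empty place of the blue tray. Then take the green-capped tube from the tray and clip it into the station that has come free, centred, fully down and held under the rigid lips with the sprung jaws closed over it. Do not drop a tube, and leave the yellow- and white-capped tubes, the dropper bottle and the dish as they are.

Things in the scene. Friction and masses are not known exactly. Their poses are not given: they have to be found in the camera images.
- tube_red: Sealed 50 ml tube lying on its side: 115 mm long, frosted whitish body 30 mm across, red cap 34 mm across. Origin on its axis at mid-length; y runs along the tube to the cap (straight body y -43 to 44 mm, cap to 57, cone to -57). About 60 g. Finished tube; starts in one of the mixer's two stations, cap towards the tail bearing.
- tube_green: Sealed 50 ml tube lying on its side: 115 mm long, frosted whitish body 30 mm across, green cap 34 mm across. Origin on its axis at mid-length; y runs along the tube to the cap (straight body y -43 to 44 mm, cap to 57, cone to -57). About 60 g. To be mixed next; starts in the middle or far place of the tray, cap to the tray's +y. May be clipped in either way round.
- tube_yellow: Sealed 50 ml tube lying on its side: 115 mm long, frosted whitish body 30 mm across, yellow cap 34 mm across. Origin on its axis at mid-length; y runs along the tube to the cap (straight body y -43 to 44 mm, cap to 57, cone to -57). About 60 g. Clipped in the mixer's other station; stays there.
- tube_white: Sealed 50 ml tube lying on its side: 115 mm long, frosted whitish body 30 mm across, white cap 34 mm across. Origin on its axis at mid-length; y runs along the tube to the cap (straight body y -43 to 44 mm, cap to 57, cone to -57). About 60 g. Lies in the tray's other filled place; stays there.
- mixer: Fixed tube mixer. Origin on the bench under mid-shaft; x towards its rear (away from the tray), y along the shaft from motor head to tail bearing, z up. Cream base 170 x 410 mm, 20 high (y -235 to 175); motor head 150 x 80 mm, 145 high (y -233 to -153); tail bearing 50 x 16 mm, 105 high at y 158. The shaft, 80 mm above the bench, carries the clip plate.
- plate: Aluminium clip plate, 105 (x) x 272 (y) x 6 mm, origin at its centre on the shaft axis. Held still by the gears, its clip face leaning 35 degrees to the mixer's front (-x, the tray side): x up the slope, y along the shaft, z square out of the clip face (35 degrees from vertical). Two stations along y, each with two clips.
- seat_a (a point): Station beside the tail bearing: where axis and mid-length of a clipped tube lie, 28 mm above the plate's face. Axes as the plate (x up the slope, y along the tube, z out of the plate). Its two clips, 12 mm wide, sit 31 mm either side along y; the 50 mm of tube between them is open to the fingers.
- seat_b (a point): The same point of the station beside the motor head, 130 mm from seat_a; same axes and clips. One station holds the red tube at the start, the other the yellow one.
- clips: Black saddles under the tubes and rigid jaws on their down-slope side (outer face 21 mm down-slope of the tube's axis), two per station, fixed to the plate. Origin and axes as the plate.
- lips: Rigid lips atop the down-slope jaws. From the tube's axis each hooks over the tube to x = -9, z = +13 mm, so a tube can leave or enter square to the plate only when shifted 7 mm or more up the slope (9 to 14 is good); down on the saddle and shifted back, it is tucked under them. Origin and axes as the plate.
- jaw_a0 (a joint): Sprung steel jaw up-slope of seat_a, clip at y +31 mm. Angle in rad: 0 closed, opens up-slope to 0.75. Pivot 18 mm up-slope of and 25 mm below the tube's axis; lip reaches in to x = 11, z = 12 mm from it, then flares out to about x = 22, z = 25 mm.
- jaw_a1 (a joint): As jaw_a0, clip at y -31 mm. Pushing a tube 9 mm up the slope opens a station's two jaws to about 0.35 rad, takes about 12 N, and the tube can then roll out over their lips. A tube brought in square to the plate, 9 mm up-slope, pushes them open by their flares; they close over it by themselves.
- jaw_b0 (a joint): As jaw_a0, at seat_b (clip at y +31 mm).
- jaw_b1 (a joint): As jaw_a1, at seat_b (clip at y -31 mm).
- tray: Fixed blue tube tray, 202 (x) x 110 (y) mm, base 8 mm thick. Origin on the bench under its centre. Two combs, 10 mm thick and 36 high, 31 mm either side of its middle line, have three V notches (28 wide, 14 deep) 66 mm apart along x. A tube lies along y across both combs, axis 43 mm above the bench, 52 mm of it free between them.
- place_free (a point): The tray's empty place, nearest the robot (tray x -66 mm): where axis and mid-length of a tube lying there come to be. Axes as the tray.
- dropper: Loose orange dropper bottle standing by the mixer, 29 mm across, 70 high. Origin under its base. Not part of the job.
- dish: Loose clear round lidded dish lying by the tray, 60 mm across, 14 high. Origin under its base. Not part of the job.
Things that resemble listed ones, but are neither listed nor needed, are in the scene too. Of the things shaped like the tray, the blue one is meant.

How it is judged:
By the outcome, as a careful person would: the job done as asked, in the order asked, and still so for the second after the job is handed in, with the robot touching nothing.
It also fails if it takes over 58 s, if anything falls off the work surface, if the arm or the gripper's body presses on something with over 40 N, if the wrist force passes 120 N, or if a joint passes its speed limit or range.

## Robot

A 6-joint arm with a two-finger parallel gripper is mounted at the origin on the work surface. World frame = base frame: x ahead of the robot, y to its left, z up, the work surface at z = 0. Lengths are in mm, angles in rad, forces in N, time in s.
With the tool pointing down it reaches from about 300 to 775 mm from the base axis. Payload 14.6 kg.
Tool frame: the origin (TCP) lies on the centre line of the jaws, within the pads' length; the fingertips stand 19 mm ahead of it and the grasp point (between the pads) is the TCP (bot.tip_reach is the distance from the TCP to the fingertips, in mm); z points along the fingers, y is the line along which they close (so a half turn about z gives the same grasp; the last joint's range is limited). The gripper opens to 85 mm and grips with 20 to 120 N. Pads are 22 mm wide; open, the fingers measure 114 mm over their backs; the gripper's body (76 mm by 85 mm) begins 54 mm behind the grasp point. The pads swing forward as they close: fully open they stand 13 mm farther back than shut.
Start: joints at [-1.254, 0.3, 1.521, -0, 1.321, -0.067], TCP at [205.938, -509.979, 250.281] pointing down, gripper open.
Joint ranges: [-3.03, 3.03], [-0.79, 2.21], [0.23, 2.52], [-1.04, 4.18], [0, 3.07], [-2.55, 2.55]. Speed limits (rad/s): [2.22, 2.22, 2.57, 3.14, 3.14, 3.14].

## Interface

Orientations are given as a unit quaternion [w, x, y, z].
In Python, from rig import bot gives the robot as it stands. Calls block until the motion is done:
- bot.move_to(position, orientation): joint-space move of the TCP to a pose.
- bot.servo_line(position, attitude=None, speed=150, until_force=None): straight line of the TCP; attitude=None keeps the orientation; speed is the mean speed in mm/s. With until_force (N) it stops when the force on the tool has changed by that much, and returns True; else False.
- bot.move_joints(angles): joint-space move.
- bot.move_gripper(opening, grip_force=None): finger opening in mm; grip_force is the grip in N (None keeps the last); returns when the fingers have stopped.
- bot.dwell(seconds).
- bot.ik(position, orientation): joint angles nearest the present ones, or None.
- bot.read_state(): the state.
- bot.read_camera(name): name is "scene" or "top" or "wrist"; returns a dict with "image" (400x640x3 uint8, blue, green, red), "depth" (400x640 float32, mm along the optical axis (not along the pixel's ray), 0 where there is no reading), "fovy" (degrees; the focal length in pixels is half the picture's height over the tangent of half this angle, whatever the lens; pixels are square), "cx", "cy" (the principal point, pixels), "eye" and "attitude" of the camera in the world; the wrist camera has in their place "mount" (4x4, takes a point from camera to tool coordinates, whose origin is the TCP and whose axes are the flange's). Camera axes: x right, y down, z forward; pixel columns grow to the right and rows downward; lengths in mm; the calibration is good to about 2 mm. A picture is of the moment at which its call begins: read the wrist's pose just before it.
A pose or a line that the arm cannot do raises bot.MotionError and nothing moves.
- bot.finish_job(): hands the job in; it is judged then, once.
The state is a dict: "clock": time; "joint_positions": joint angles; "qvel": joint speeds; "effort": joint torques, N m; "ee_pos": TCP position; "tool_rot": TCP orientation; "ft_force": force on the tool from outside, world axes, zero at the start; "moment": the same for the moment, N m; "grip_width": finger opening in mm; "grip_force": force on a finger pad.
Only numpy, scipy, OpenCV 4.12 (cv2) and the standard library are available. Lean on these libraries where they do the work, as an engineer would, in place of code of your own. Each camera call takes 0.05 s, during which the arm holds its last target. There are 200 camera calls.

## Working session

There is one attempt and no reset: what is moved stays moved. The work goes in short steps, each a Python script; the robot and the scene stay as the last script left them, time stands still between calls to the robot, and variables do not carry over. Pictures are saved under pics/ and viewed, at most 10 in all, crops included, and the job is handed in when it is done.

```bash
ls; mkdir -p pics; python3 - <<'E'
from rig import bot
import cv2,pickle
for n in("scene","top"):
    c=bot.read_camera(n); pickle.dump(c,open(f"pics/{n}.pkl","wb")); cv2.imwrite(f"pics/{n}0.png",c["image"])
    print(n,c["fovy"],c["cx"],c["cy"],c["eye"],c["attitude"],(c["depth"]>0).mean())
print(bot.read_state())
E
```

```text
pics
scene 53.34496923426321 315.10112484506686 198.84925585658473 [1170.77290969 -303.57362681  746.14773761] [-0.31035433  0.72813494  0.56491053 -0.23318619] 0.99581640625
top 47.929808361030936 312.0877813317465 193.89379946477501 [ 463.90563197 -145.50413261 1139.32444323] [-0.04653771  0.70969335 -0.70236939  0.02910021] 0.9961484375
{'clock': 0.1, 'joint_positions': array([-1.25359930e+00,  3.00430161e-01,  1.52147674e+00,  1.58616924e-05,
        1.32068635e+00, -6.65896398e-02]), 'qvel': array([-9.29785062e-04, -3.09589371e-03, -5.42908255e-04, -1.96828634e-05,
       -9.15718790e-04,  1.92267484e-03]), 'effort': array([ 1.99388931e-03, -5.44373310e+01, -3.62366760e+01, -1.82544335e-05,
        3.01914471e-03,  3.09371251e-05]), 'ee_pos': array([ 205.89155257, -509.82522054,  249.78789826]), 'tool_rot': array([-4.97334286e-04,  9.81645155e-01,  1.90715862e-01, -5.49022253e-05]), 'ft_force': array([-0.05039157,  0.15999743,  0.85968404]), 'moment': array([ 0.03126705, -0.03742838,  0.01203108]), 'grip_force': 0.0, 'grip_width': 84.9243773772229}
```

View pics/top0.png

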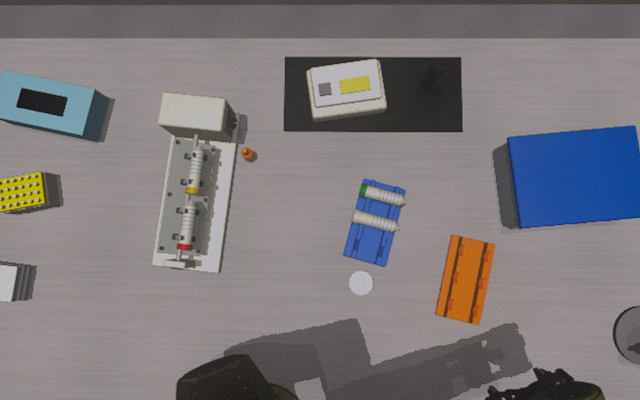

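View pics/scene0.png

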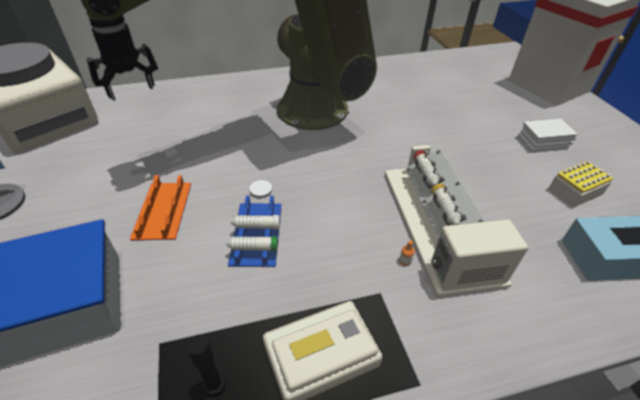

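The top view shows the mixer at left, with its motor head at (200,115) and tail bearing at (175,265). The red cap is at (184,247) in seat_a and the yellow cap is at (193,190) in seat_b. The blue tray is at (375,223), with green far (cap 364,190), white in the middle (377,222) and the near place empty (~370,248).

Things that could be mistaken for the targets:
- **Tray:** the orange tray (465,280) and the blue box (575,175). I choose the small blue tray at (375,223).
- **Red tube:** the yellow tube (196,165). I choose the red cap (184,247).
- **Green tube:** the white tube (377,222). I choose the green cap (364,190).

```bash
cat >h.py <<'E'
import numpy as np,cv2,pickle
from scipy.spatial.transform import Rotation as R
def rot(q): return R.from_quat([q[1],q[2],q[3],q[0]])
def quat(r): x,y,z,w=r.as_quat(); return [w,x,y,z]
def cam(c,st=None):
    """focal, eye, rotation matrix (cam->world)"""
    f=200/np.tan(np.radians(c["fovy"])/2)
    if "mount" in c:
        M=np.array(c["mount"]); A=rot(st["tool_rot"]).as_matrix()
        return f,np.array(st["ee_pos"])+A@M[:3,3],A@M[:3,:3]
    return f,np.array(c["eye"]),rot(c["attitude"]).as_matrix()
def rays(c,uv,st=None):
    f,e,A=cam(c,st); uv=np.atleast_2d(uv).astype(float)
    d=np.c_[(uv[:,0]-c["cx"])/f,(uv[:,1]-c["cy"])/f,np.ones(len(uv))]
    return e,d@A.T
def onz(c,uv,z,st=None):
    e,d=rays(c,uv,st); return e+d*((z-e[2])/d[:,2])[:,None]
def ondepth(c,uv,st=None):
    e,d=rays(c,uv,st); uv=np.atleast_2d(uv).astype(int)
    return e+d*c["depth"][uv[:,1],uv[:,0]][:,None]
def mask(c,lo,hi,box=None):
    m=cv2.inRange(cv2.cvtColor(c["image"],cv2.COLOR_BGR2HSV),np.array(lo),np.array(hi))
    if box: k=np.zeros_like(m); x0,y0,x1,y1=box; k[y0:y1,x0:x1]=1; m*=k
    return m
def pix(m): v,u=np.nonzero(m); return np.c_[u,v]
E
python3 - <<'E'
from h import *
from rig import bot
c=pickle.load(open("pics/top.pkl","rb"))
for n,lo,hi,b in(("green",(45,80,30),(85,255,255),(330,160,430,280)),("red",(0,150,80),(6,255,255),(150,220,220,270)),("yellow",(18,120,80),(32,255,255),(150,140,220,220)),("tray",(105,120,60),(125,255,255),(330,170,420,280)),("dish",(0,0,180),(180,40,255),(340,268,380,300))):
    p=pix(mask(c,lo,hi,b)); P=ondepth(c,p); print(n,len(p),p.mean(0),np.median(P,0),P.min(0),P.max(0))
m=mask(c,(105,120,60),(125,255,255),(330,170,420,280)); r=cv2.minAreaRect(pix(m).astype(np.float32)); bx=cv2.boxPoints(r); print(bx.round(1).tolist(),onz(c,bx,20).round(0).tolist())
s=bot.read_state();w=bot.read_camera("wrist"); print(w["fovy"],w["mount"],w["cx"],w["cy"])
E
```

```text
green 67 [362.6119403  189.88059701] [ 590.57519207 -240.85880172   56.09357951] [ 577.28030343 -248.68312443   32.31329954] [ 605.92545813 -232.1847106    63.60183062]
red 55 [183.23636364 246.67272727] [449.6809572  171.67169705 118.75029462] [445.09880325 158.09042539 110.67603754] [456.35224286 187.54693484 123.82171343]
yellow 84 [192.13095238 190.47619048] [579.1625419  156.43369449 117.26054242] [573.19809605 142.88994023  85.80983953] [587.44167012 182.45269414 123.05154614]
tray 2290 [372.26550218 229.41834061] [ 483.32021805 -267.94760581    7.53023102] [ 407.14125453 -349.00448858   -2.94832059] [ 624.85492783 -145.50413261 1139.32444323]
dish 416 [360.49278846 282.39182692] [ 367.58978676 -238.70858898   12.7298201 ] [ 338.63463257 -264.79912514    6.65868675] [ 463.90563197 -145.50413261 1139.32444323]
[[342.79998779296875, 255.1999969482422], [363.70001220703125, 177.5], [405.5, 188.8000030517578], [384.6000061035156, 266.3999938964844]] [[433.0, -195.0, 20.0], [627.0, -246.0, 20.0], [599.0, -350.0, 20.0], [407.0, -297.0, 20.0]]
66.79455482583118 [[ 4.05262075e-04 -9.53656552e-01 -3.00897019e-01  7.74847023e+01]
 [ 9.99999778e-01  2.27179882e-04  6.26827087e-04 -7.75511317e-01]
 [-5.29420009e-04 -3.00897206e-01  9.53656432e-01 -1.24413997e+02]
 [ 0.00000000e+00  0.00000000e+00  0.00000000e+00  1.00000000e+00]] 320.6938497622238 200.26575295253878
```

```bash
cat >>h.py <<'E'
ty=np.array([.254,.967,0]); my=np.array([-.993,.117,0])
def att(xd,zd):
    z=np.array(zd,float)/np.linalg.norm(zd); x=np.array(xd,float); x-=z*(x@z); x/=np.linalg.norm(x)
    return R.from_matrix(np.c_[x,np.cross(z,x),z])
E
python3 - <<'E'
from h import *
from rig import bot
mx=np.array([.117,.993,0]); n=-np.sin(np.radians(35))*mx+np.array([0,0,np.cos(np.radians(35))])
print(bot.tip_reach)
for s in(1,-1):
    for nm,p,a in(("tray",[453,-255,60],att(s*ty,[0,0,-1])),("trayhi",[480,-260,300],att(s*ty,[0,0,-1])),("green",[581,-289,43],att(s*ty,[0,0,-1])),("mix",[497,150,106],att(s*my,-n)),("mixhi",np.array([497,150,106])+150*n,att(s*my,-n)),("mixview",[500,100,330],att(s*my,[0,0,-1]))):
        q=bot.ik(list(p),quat(a)); print(s,nm,None if q is None else np.round(q,2))
E
```

```text
19.0
1 tray [-0.58  0.48  1.77 -0.    0.89 -0.33]
1 trayhi [-0.56  0.26  1.46 -0.    1.42 -0.31]
1 green [-0.52  0.74  1.37 -0.    1.03 -0.26]
1 mix [-0.03  0.4   1.87  0.77  0.97 -1.97]
1 mixhi [-0.21  0.2   1.8   0.64  1.28 -1.9 ]
1 mixview [ 0.13  0.16  1.51 -0.    1.47 -1.33]
-1 tray None
-1 trayhi None
-1 green None
-1 mix [-0.03  0.4   1.87  0.77  0.97  1.18]
-1 mixhi [-0.21  0.2   1.8   0.64  1.28  1.24]
-1 mixview [ 0.13  0.16  1.51 -0.    1.47  1.81]
```

```bash
python3 - <<'E'
from h import *
from rig import bot
for nm,p,d in(("tray",[510,-275,260],ty),("mix",[500,140,300],my)):
    bot.move_to(p,quat(att(d,[0,0,-1]))); bot.dwell(.2)
    s=bot.read_state(); c=bot.read_camera("wrist"); pickle.dump((c,s),open(f"pics/w_{nm}.pkl","wb")); cv2.imwrite(f"pics/w_{nm}.png",c["image"]); print(s["clock"],s["ee_pos"],s["ft_force"])
E
```

```text
1.7833 [ 509.55584348 -275.74021451  260.01685852] [ 0.61021417  0.08126706 -0.221936  ]
3.575 [500.21208894 139.38217547 299.90191266] [-0.35396065 -0.14391589 -0.16381587]
```

View pics/w_tray.png

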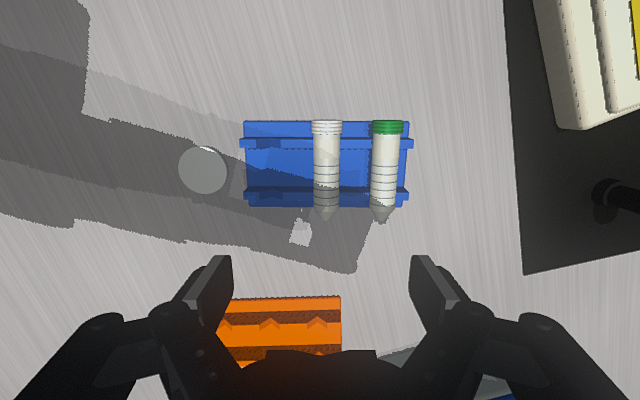

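View pics/w_mix.png

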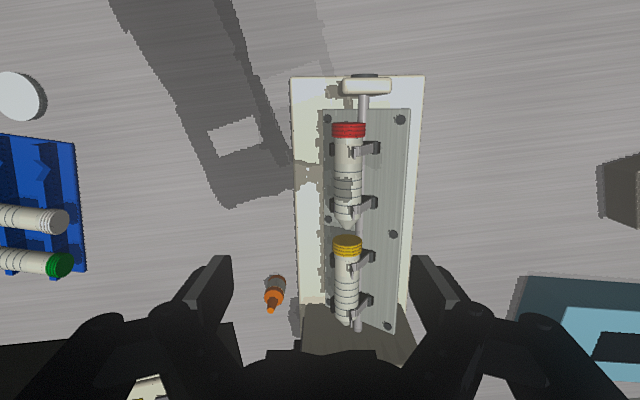

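The wrist tray view shows the green cap at (388,127), the white cap at (327,127), and the free place at about (268,165) beside the dish (203,170). The wrist mixer view shows the red cap at (349,130), the clips at rows ~150 and 205, and yellow below with its cap at (347,245). That confirms my choice. Next I'll fit the geometry.

```bash
python3 - <<'E'
from h import *
from scipy.optimize import least_squares
# --- tray
c,s=pickle.load(open("pics/w_tray.pkl","rb"))
pk=pix(mask(c,(105,120,40),(125,255,255),(225,110,430,230))); P=ondepth(c,pk,s); 
for nm,lo,hi in(("base",3,14),("combtop",30,40)):
    k=(P[:,2]>lo)&(P[:,2]<hi); Q=P[k]; r=cv2.minAreaRect(Q[:,:2].astype(np.float32)); print(nm,k.sum(),np.median(Q[:,2]),np.round(r[0],1),np.round(r[1],1),r[2])
def cyl(Q,ax0,c0,rad):
    """fit axis of cylinder of known radius: point offsets + small tilts"""
    a=np.array(ax0)/np.linalg.norm(ax0); u=np.cross(a,[0,0,1]); u/=np.linalg.norm(u); v=np.cross(u,a)
    def f(p):
        d=a+p[2]*u+p[3]*v; d/=np.linalg.norm(d); o=c0+p[0]*u+p[1]*v; w=Q-o
        return np.linalg.norm(w-np.outer(w@d,d),axis=1)-rad
    r=least_squares(f,[0,0,0,0],loss="soft_l1",f_scale=1.); p=r.x; d=a+p[2]*u+p[3]*v; d/=np.linalg.norm(d)
    return c0+p[0]*u+p[1]*v,d,np.median(abs(r.fun))
def tube(c,s,caplo,caphi,box,yd,z):
    pc=pix(mask(c,caplo,caphi,box)); C=ondepth(c,pc,s); C0=np.median(C,0)
    pb=pix(mask(c,(0,0,90),(180,45,255),box)); B=ondepth(c,pb,s); w=B-C0; t=w@yd; lat=np.linalg.norm(w-np.outer(t,yd),axis=1)
    B=B[(t<-12)&(t>-92)&(lat<30)&(B[:,2]>z)]
    o,d,e=cyl(B,yd,C0-50*yd-[0,0,15],15.); 
    tc=(C-o)@d; te=np.percentile(tc,[1,99])
    print("n",len(C),len(B),"capspan",te,"err",e,"dir",d.round(4),"centre(cap front)",(o+d*(te[1]-57)).round(1),"(cap rear)",(o+d*(te[0]-44)).round(1))
    return o,d,B
tube(c,s,(45,80,30),(85,255,255),(360,100,420,235),ty,36)
tube(c,s,(0,0,150),(180,45,255),(308,118,346,135),ty,36)
# --- mixer
c,s=pickle.load(open("pics/w_mix.pkl","rb"))
tube(c,s,(0,120,60),(8,255,255),(325,110,385,235),my,85)
tube(c,s,(18,120,60),(32,255,255),(325,230,385,330),my,85)
v,u=np.mgrid[70:345,285:430]; p=np.c_[u.ravel(),v.ravel()]; P=ondepth(c,p,s)
# plate plane: grey points up-slope
from numpy.linalg import svd
hsv=cv2.cvtColor(c["image"],cv2.COLOR_BGR2HSV)[p[:,1],p[:,0]]
k=(p[:,0]>375)&(p[:,0]<405)&(p[:,1]>160)&(p[:,1]<300); Q=P[k&(P[:,2]>40)]
for _ in range(4):
    o=Q.mean(0); n=svd(Q-o,full_matrices=False)[2][2]; n*=np.sign(n[2]); Q=Q[abs((Q-o)@n)<2.5]
print("plane",len(Q),o,n,np.degrees(np.arccos(n[2])))
pl=P[abs((P-o)@n)<3]; yy=(pl-o)@my; 
b=P[(abs(P[:,2]-20)<4)]; print("base top",len(b),np.median(b[:,2])); r=cv2.minAreaRect(b[:,:2].astype(np.float32)); print(r)
print("plate y ends rel o",np.percentile(yy,[.5,99.5]), "at world",o+my*np.percentile(yy,99.5))
bd=P[(P[:,2]>96)&(p[:,1]<105)]; print("bearing",len(bd),bd.min(0),bd.max(0),np.median(bd,0))
E
```

```text
base 6369 8.939873908762081 [ 516.7 -272.6] [108.2 201.2] 75.18768310546875
combtop 1905 36.73094033436155 [ 516.4 -273. ] [ 72.4 197.8] 74.96924591064453
n 420 1852 capspan [43.20192584 55.81431151] err 0.3639225107470274 dir [ 2.577e-01  9.662e-01 -3.000e-04] centre(cap front) [ 580.3 -289.5   44.1] (cap rear) [ 580.4 -289.1   44.1]
n 440 0 capspan [42.06979325 56.27046273] err nan dir [0.2541 0.9672 0.    ] centre(cap front) [ 516.7 -272.3   43.8] (cap rear) [ 516.4 -273.5   43.8]
n 447 2092 capspan [43.41998488 56.18125745] err 0.6011330124754641 dir [-0.9944  0.1057  0.003 ] centre(cap front) [501.5 169.4 106.1] (cap rear) [501.3 169.5 106.1]
n 511 1513 capspan [39.19678055 52.41277452] err 0.590538802590217 dir [-9.948e-01  1.018e-01  1.000e-04] centre(cap front) [630.4 156.1 106.1] (cap rear) [630.6 156.  106.1]
plane 690 [568.27748339 209.68845443 105.17041265] [-0.06810371 -0.68242981  0.72777156] 43.30010010014975
base top 11176 20.824920259822193
((593.7102661132812, 177.33175659179688), (170.22726440429688, 400.67626953125), 84.0475845336914)
plate y ends rel o [-157.33709876  171.78993776] at world [397.69007519 229.78787715 105.17041265]
bearing 875 [401.83863463 149.47304573  96.26497982] [424.35607794 220.69202191 424.32692408] [411.6905452  195.41436167 105.35527158]
  return _methods._mean(a, axis=axis, dtype=dtype,
  ret = ret.dtype.type(ret / rcount)
```

Checks agree:
- The seats are 129.8 mm apart (130 given), and seat height is 106 (105.4 given).
- The tray is 201x108, and the green and white tubes are 66 mm apart.

Next I grip the red tube and shift it up-slope.

```bash
cat >>h.py <<'E'
my=np.array([-.9946,.1035,0]); mx=np.array([.1035,.9946,0]); Z=np.array([0,0,1.])
S,C=np.sin(np.radians(35)),np.cos(np.radians(35))
px=C*mx+S*Z; n=-S*mx+C*Z
seat=np.array([501.8,169.4,105.6]); QM=quat(att(my,-n))
ty=np.array([.258,.966,0]); tx=np.array([.966,-.258,0]); QT=quat(att(ty,-Z))
free=np.array([452.8,-255.8,43.3]); green=np.array([580.3,-289.4,43.3])
def at(x,y,z): return list(seat+x*px+y*my+z*n)
def show(bot,t=""):
    s=bot.read_state(); f=s["ft_force"]; d=np.array(s["ee_pos"])-seat
    print(t,"t%.1f"%s["clock"],"F plate",np.round([f@px,f@my,f@n],1),"seat-rel",np.round([d@px,d@my,d@n],1),"tcp",np.round(s["ee_pos"],1),"w%.1f g%.0f"%(s["grip_width"],s["grip_force"]))
    return s
E
python3 - <<'E'
from h import *
from rig import bot
bot.move_gripper(62)
bot.move_to(at(0,0,110),QM); show(bot,"pre")
print(bot.servo_line(at(0,0,2),speed=80,until_force=12)); show(bot,"down")
bot.move_gripper(20,60); s=show(bot,"grip")
if 27<s["grip_width"]<33:
    print(bot.servo_line(at(6,0,2.3),speed=25,until_force=45)); show(bot,"half")
    print(bot.servo_line(at(11,0,2.6),speed=25,until_force=45)); show(bot,"shift")
c=bot.read_camera("wrist"); cv2.imwrite("pics/shift.png",c["image"])
E
```

```text
pre t4.7 F plate [ 1.3 -0.1 -0.5] seat-rel [  0.4  -0.4 110.6] tcp [495.6 106.6 196.5] w61.7 g0
False
down t6.2 F plate [0.4 0.2 0.6] seat-rel [ 0.1 -0.2  2.4] tcp [501.9 168.1 107.6] w61.8 g0
grip t6.6 F plate [-1.2  1.5  8.2] seat-rel [ 0.  -0.2  2.4] tcp [501.9 168.  107.6] w28.4 g59
False
half t7.0 F plate [-5.7  0.2  3.9] seat-rel [ 5.5 -0.1  2.4] tcp [502.2 172.5 110.7] w28.6 g59
False
shift t7.3 F plate [-11.5  -0.8   2.9] seat-rel [9.8 0.  2.5] tcp [502.4 176.  113.3] w27.8 g59
```

View pics/shift.png

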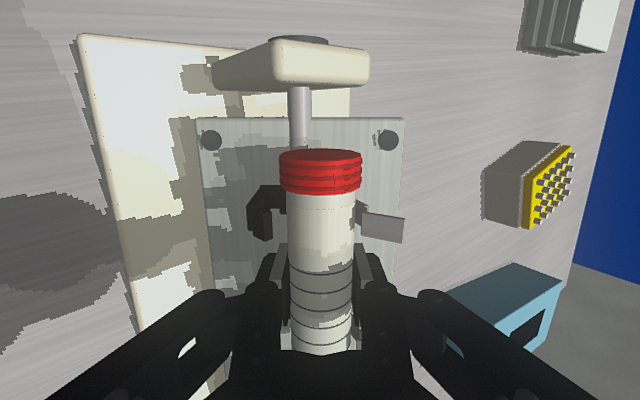

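The red tube (cap 320,170) is gripped and shifted clear of the rigid lip (262,212), with the sprung jaw (380,222) pushed open and a reaction of 11.5 N. Next I lift it out square to the plate and carry it to the tray.

```bash
python3 - <<'E'
from h import *
from rig import bot
show(bot,"now")
hit=bot.servo_line(at(11.5,0,25),speed=40,until_force=30); print(hit); show(bot,"rise")
if not hit:
    bot.servo_line(at(11.5,0,110),speed=120); s=show(bot,"out")
    if s["grip_width"]>26:
        bot.move_to(list(free+[0,0,120]),QT); bot.dwell(.2); show(bot,"over")
        s=bot.read_state(); c=bot.read_camera("wrist"); pickle.dump((c,s),open("pics/w_over.pkl","wb")); cv2.imwrite("pics/over.png",c["image"])
E
```

```text
now t7.4 F plate [-11.7  -0.5   2.1] seat-rel [9.8 0.  2.5] tcp [502.4 175.9 113.3] w27.9 g59
False
rise t8.1 F plate [-4.5  1.2  8.3] seat-rel [11.9 -0.5 25.8] tcp [501.8 164.3 133.6] w28.2 g61
out t8.9 F plate [-0.8  0.4 -0.5] seat-rel [ 11.5   0.2 109.5] tcp [496.  116.3 201.8] w28.4 g60
over t10.5 F plate [-0.   0.4 -0. ] seat-rel [-317.1    4.6  292.4] tcp [ 453.  -255.3  163.3] w28.3 g60
```

View pics/over.png

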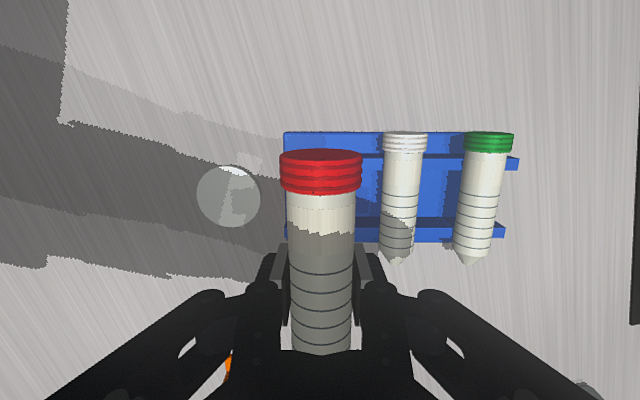

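The red tube is held straight (cap 320,170) above the empty near place, with white and green to its right and the dish clear at left (228,195). Lowering it now.

```bash
python3 - <<'E'
from h import *
from rig import bot
bot.servo_line(list(free+[0,0,25]),speed=100)
print(bot.servo_line(list(free+[0,0,0]),speed=25,until_force=5)); show(bot,"down")
bot.move_gripper(50); bot.dwell(.15); show(bot,"open")
bot.servo_line(list(free+[0,0,120]),speed=120); show(bot,"up")
bot.move_to(list(np.array([510,-275,200])),QT); bot.dwell(.2)
s=bot.read_state(); c=bot.read_camera("wrist"); pickle.dump((c,s),open("pics/w_placed.pkl","wb")); cv2.imwrite("pics/placed.png",c["image"])
for nm,lo,hi,z in(("red",(0,120,60),(8,255,255),0),("green",(45,80,30),(85,255,255),0)):
    P=ondepth(c,pix(mask(c,lo,hi,(150,60,520,260))),s); k=P[:,2]>20; P=P[k]; o=np.array([516.6,-272.8,0]); print(nm,len(P),"tray x",np.median((P-o)@tx),"y",np.percentile((P-o)@ty,[2,98]),"ztop",np.percentile(P[:,2],95))
E
```

```text
True
down t12.5 F plate [2.3 1.2 3.7] seat-rel [-385.     4.6  196.2] tcp [ 452.9 -255.8   45.5] w28.5 g61
open t13.0 F plate [-0.1 -0.1 -0.2] seat-rel [-385.2    5.1  195.7] tcp [ 452.4 -255.6   45. ] w49.7 g0
up t14.2 F plate [-0.1  0.6  0.4] seat-rel [-317.8    5.   292.1] tcp [ 452.6 -255.6  162.6] w49.8 g0
red 229 tray x -67.72047802844689 y [45.70243254 58.2989996 ] ztop 61.93307874242349
green 631 tray x 62.478490354560826 y [44.89173868 57.39193812] ztop 61.643434340417514
```

View pics/placed.png

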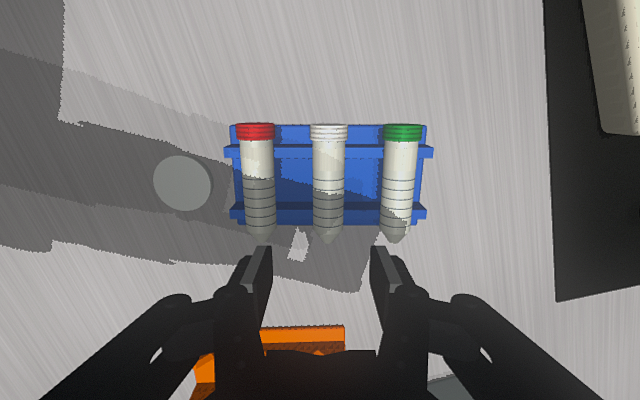

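The red tube lies in the near place (cap 255,131), in line with white (328,131) and green (403,131). Nothing else has moved. Next I pick the green tube.

```bash
python3 - <<'E'
from h import *
from rig import bot
g=green.copy(); g[2]=0
bot.move_to(list(g+[0,0,120]),QT)
print(bot.servo_line(list(g+[0,0,45.5]),speed=70,until_force=10)); show(bot,"down")
bot.move_gripper(20,60); s=show(bot,"grip")
if 26<s["grip_width"]<33:
    bot.servo_line(list(g+[0,0,150]),speed=120); show(bot,"up")
    bot.move_to(at(11,0,120),QM); bot.dwell(.2); s=show(bot,"pre")
    c=bot.read_camera("wrist"); pickle.dump((c,s),open("pics/w_pre.pkl","wb"))
    P=ondepth(c,pix(mask(c,(45,80,30),(85,255,255),(260,100,380,230))),s)-np.array(s["ee_pos"])
    print("cap in tool: along",np.percentile(P@my,[2,98]),"across",np.percentile(P@px,[2,50,98]),"n",np.percentile(P@n,98))
    bot.servo_line(at(11,0,34),speed=100); show(bot,"near")
    hit=bot.servo_line(at(11,0,14),speed=30,until_force=30); print(hit); show(bot,"mid")
E
```

```text
False
down t16.5 F plate [-0.2  0.2  1.1] seat-rel [-401.4 -125.8  208.3] tcp [ 580.5 -289.5   46. ] w49.9 g0
grip t16.8 F plate [4.1 1.2 4.3] seat-rel [-401.3 -125.8  208.4] tcp [ 580.5 -289.5   46.1] w28.0 g59
up t17.9 F plate [-0.8 -0.1 -0.3] seat-rel [-342.1 -125.2  292.5] tcp [ 580.  -289.2  149. ] w28.6 g59
pre t19.6 F plate [-0.5  0.1 -1.4] seat-rel [ 10.6  -0.2 120.1] tcp [495.8 109.6 210. ] w28.4 g59
cap in tool: along [43.39028621 56.20987719] across [-13.06980368   1.75021824  16.70012358] n 14.981139002647883
near t20.6 F plate [-2.   0.5  0.4] seat-rel [11.  -0.1 34.3] tcp [500.8 158.7 140. ] w28.5 g59
False
mid t21.5 F plate [-6.  -0.8 -2.3] seat-rel [10.6  0.  13.9] tcp [501.9 170.1 123.1] w28.3 g59
```

```bash
python3 - <<'E'
from h import *
from rig import bot
hit=bot.servo_line(at(11.5,0,2),speed=25,until_force=25); print(hit); show(bot,"seat")
c=bot.read_camera("wrist"); cv2.imwrite("pics/ins.png",c["image"])
E
```

```text
False
seat t22.1 F plate [-8.2  1.1 10.4] seat-rel [11.2 -0.5  2.7] tcp [503.1 176.9 114.3] w28.2 g61
```

View pics/ins.png

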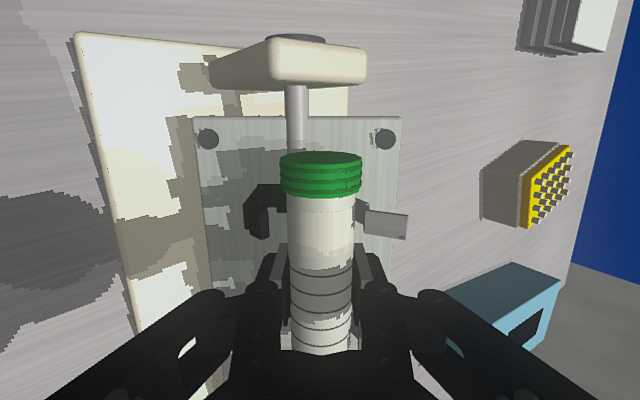

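The green tube (cap 320,172) is in the clip mouth, touching the saddle at 10 N. The sprung jaw (385,222) is open and the lip (262,210) is still to the left, which matches the red shifted view. Now I tuck it back under the lips.

```bash
python3 - <<'E'
from h import *
from rig import bot
for x,z in((6,1.6),(2,1.5),(-.3,1.5)):
    hit=bot.servo_line(at(x,0,z),speed=20,until_force=25); show(bot,f"back {hit}")
    if hit: break
else:
    bot.dwell(.2); show(bot,"settled")
    bot.move_gripper(60); bot.dwell(.2); show(bot,"open")
    bot.servo_line(at(0,0,120),speed=100); 
    bot.move_to([500,140,300],quat(att(my,-Z))); bot.dwell(.3)
    s=bot.read_state(); c=bot.read_camera("wrist"); pickle.dump((c,s),open("pics/w_end.pkl","wb"))
    cv2.imwrite("pics/end.png",cv2.resize(c["image"][60:350,270:450],None,fx=2,fy=2,interpolation=cv2.INTER_CUBIC))
    c0,s0=pickle.load(open("pics/w_mix.pkl","rb"))
    for nm,cc,ss,lo,hi in(("red0",c0,s0,(0,120,60),(8,255,255)),("green1",c,s,(45,80,30),(85,255,255)),("yel0",c0,s0,(18,120,60),(32,255,255)),("yel1",c,s,(18,120,60),(32,255,255))):
        P=ondepth(cc,pix(mask(cc,lo,hi,(325,100,385,330))),ss)-seat; print(nm,len(P),[np.round(np.percentile(P@a,[2,50,98]),1) for a in(px,my,n)])
E
```

```text
back False t22.6 F plate [-3.7  2.3 16.2] seat-rel [ 6.5 -0.9  2.9] tcp [503.1 172.9 111.7] w27.9 g61
back False t22.9 F plate [-1.3  1.3 15.4] seat-rel [ 2.9 -1.   2.9] tcp [502.9 170.  109.6] w28.0 g61
back False t23.2 F plate [ 1.2  1.4 15. ] seat-rel [ 0.8 -1.1  2.9] tcp [502.8 168.3 108.4] w28.4 g61
settled t23.4 F plate [ 0.4  2.2 16.1] seat-rel [ 0.8 -1.1  2.9] tcp [502.8 168.3 108.4] w28.0 g61
open t24.0 F plate [-0.4  0.1 -0.4] seat-rel [-0.3  0.   1.4] tcp [501.7 168.3 106.6] w60.2 g0
red0 447 [array([-8.1,  8.7, 16.8]), array([44.5, 51.2, 57.2]), array([-1.6, 14.5, 18.3])]
green1 440 [array([-8.8,  9. , 17.1]), array([42.5, 49. , 55. ]), array([-3.5, 14.4, 18.2])]
yel0 511 [array([-12.9,   5.4,  17. ]), array([-85.2, -74.7, -72.3]), array([-12. ,   9.6,  18.2])]
yel1 546 [array([-13.2,   4.9,  16.7]), array([-85.2, -73.9, -72.3]), array([-11.6,   9.4,  17.9])]
```

View pics/end.png

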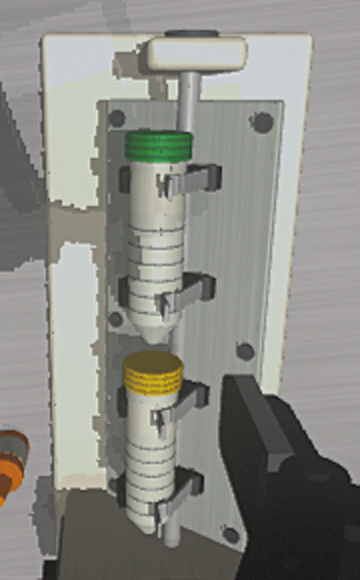

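The green tube (cap 159,146) is seated. Both of its sprung jaws (190,180 and 185,295) are closed as on yellow, which hasn't moved.

```bash
python3 -c "
from rig import bot
print(bot.finish_job())"
```

```text
the job is handed in; nothing more can be done
None
```

The job is handed in (verdict not shown): the red tube is in the tray's near place, and the green tube is clipped in seat_a, within about 2 mm of centre and with its jaws closed, with the other tubes, dropper bottle and dish left alone.

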